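# Pop the spoon case out of its dock and catch it

### The job

Press the steel key of the spoon-case dock all the way down with one fingertip, so that the white spoon case pops out, and trap the case with the other finger before it slides away down the chute. Do not grip or lift the case, and leave the bowl, jar, bib and spoon stand where they are. Finish still holding: one finger keeping the key down, and the case at rest in the chute against the other finger, ready to be taken.

Things in the scene. Friction and masses are not known exactly. Their poses are not given: they have to be found in the camera images.
- dock: Fixed wooden dock, 245 mm long (its x); y from -30 to +76 mm with the key block. Origin: underside, below the chute's centre line; z up, +x to the high closed end, -x to the low open end. A metal-lined chute (37 mm wide, rails 4 mm above its floor) runs along x at y = 0, sloping 15 degrees down to -x: floor height 40.8 mm + 0.268 x. Highest point 105 mm, at the high end.
- chute_end (a point): Middle of the chute floor's low open end, dock frame x = -115 mm, 10 mm above the board. The floor is slippery: a freed case slides off here in well under a second. At the high end a spring plunger pushes the case with about 1.3 N, for its first 12 mm.
- key_top (a point): Centre of the top face of the steel key, a flat pad 40 mm (along the dock's x) by 32 mm (along y) by 6 mm thick. In the dock's frame it lies at x = -55, y = +52 mm and, released, 48 mm above the board (39 mm when fully down). The key moves straight down only.
- key (a joint): Key travel in m: 0 released, 0.009 fully down at its stop. A spring pushes it up: 1.6 N released, 5.2 N fully down. At about 5 to 6 mm the lip before the case's nose has sunk below the chute floor and the case is let go. Released, key and lip rise again, lifting a case that is over the lip.
- trap_spot (a point): Point on the chute floor's centre line abreast of the key (dock frame x = -55, y = 0, 26 mm above the board), 52 mm from the key centre across the chute. A finger here with its tip level with the pressed key (39 mm up) clears the rails by about 5 mm and blocks the case, whose nose starts 45 mm further up the chute and whose top is 28 mm above the floor.
- case: White closed spoon case, smooth box 100 x 34 x 28 mm, about 90 g, grey spoon in relief on its lid. Origin: centre of its underside; x along its length to the high end, z out of its lid; it lies tilted 15 degrees. It starts with its origin at x = +38 mm in the dock's frame, its nose held by the key's lip; popped and trapped properly, it rests with its origin between x = +28 and -30 mm.
- bowl: Bystander: white ceramic bowl with ducks, 140 mm across, 55 mm high. Origin: centre of its underside.
- jar: Bystander: closed pink snack jar, 74 mm across, 87 mm high. Origin: centre of its underside.
- bib: Bystander: folded yellow hard silicone bib, 130 x 90 x 24 mm, flat on the board. Origin: centre of its underside.
- spoon_stand: Bystander: small fixed steel clamp stand, 60 x 90 mm foot, with four coloured spoons fanned out, about 130 mm high and 150 mm wide over the spoons (along its y). Origin: centre of its underside.
Things that resemble listed ones, but are neither listed nor needed, are in the scene too. Of the things that look like the case, the middle-sized one is meant.

How it is judged:
At the end, for the whole second after the job is handed in: The key is held at least 6.5 mm down, and the case lies in the chute, popped out (its origin between x = +28 and -30 mm in the dock's frame, no more than 53 mm above the board), at rest (under 20 mm/s), tilted under 0.35 rad, and touching a finger (over 0.03 N) (value of joint key above 0.0065 m and x of case in the frame of dock between -0.03 and 0.028 m and z of case in the frame of dock below 0.053 m and contact force between the fingers and case above 0.03 N and linear speed of case below 0.02 m/s and angle between case's own z axis and vertical below 0.35 rad); the arm keeps its last pose, push and grip.
It fails at once if the case slides away: more than about 75 mm down the chute, or out of it sideways (x of case in the frame of dock below -0.035 m or y of case in the frame of dock above 0.02 m or y of case in the frame of dock below -0.02 m).
It fails at once if the case is lifted or tipped up (z of case in the frame of dock above 0.06 m or angle between case's own z axis and vertical above 0.5 rad).
It fails at once if the bowl, jar, bib or spoon stand is moved by more than 15 mm or hit (distance of any of bowl, jar, bib from where it was at the start of the episode above 0.015 m or contact force between any of the arm, the fingers and spoon_stand above 3 N).
It also fails if it takes over 29 s, if anything falls off the work surface, if the arm or the gripper's body presses on something with over 40 N, if the wrist force passes 120 N, or if a joint passes its speed limit or range.

### The arm

A 6-joint arm with a two-finger parallel gripper is mounted at the origin on the work surface. World frame = base frame: x ahead of the robot, y to its left, z up, the work surface at z = 0. Lengths are in m, angles in rad, forces in N, time in s.
With the tool pointing down it reaches from about 0.325 to 0.75 m from the base axis. Payload 7.6 kg.
Tool frame: the origin (TCP) lies midway between the tips of the shut fingers; the grasp point (between the pads) lies 19 mm behind it; z points along the fingers, y is the line along which they close (so a half turn about z gives the same grasp; the last joint's range is limited). The gripper opens to 85 mm and grips with 20 to 120 N. Pads are 22 mm wide; open, the fingers measure 114 mm over their backs; the gripper's body (76 mm by 85 mm) begins 54 mm behind the grasp point. The pads swing forward as they close: fully open they stand 13 mm farther back than shut.
Start: joints at [1.093, 0.052, 1.401, -0, 1.689, -0.07], TCP at [0.208, 0.482, 0.231] pointing down, gripper open.
Joint ranges: [-2.9, 2.9], [-0.91, 2.17], [0.12, 2.37], [-1.06, 4.2], [0.26, 2.73], [-2.93, 2.93]. Speed limits (rad/s): [2.57, 2.57, 3.01, 3.14, 3.14, 3.14].

### API

Orientations are given as a 3x3 rotation matrix whose columns are the frame's x, y, z axes.
In Python, from workcell import r, capture, camera_info gives the robot as it stands. The module is installed in compiled form; this text tells all that it offers.
- The arm moves only by the tool arm_command, never from a script. Its argument "steps" is a list of rows, each a list of 5 numbers: the shift along the tool's x, y, z scaled (see below), then the turn about the tool's z scaled (see below), then the opening, from -1 (shut) to 1 (fully open). In form: [[dx, dy, dz, roll, claw], ...]. A call has 1 to 12 rows; each row shifts and turns the commanded pose from where the row before left it, along the tool's axes as they then stand; what a row does not reach is not made up. The controller multiplies each number of a shift by 80 cm and each number of a turn by 45 degrees. A row lasts 1/10 s, in which the tool goes at most 50 mm and 8.59 degrees, less where a joint would pass 70% of its speed; a pose out of reach is approached as far as the arm can. A call with a number of a shift or a turn outside -1 to 1 is refused whole. A call with a gripper value outside its range is refused whole. The fingers move at their own pace and stop on an object; "force" is the grip in N (left out, the last holds). Time passes only in rows, so rows that do not move let the fingers close. It gives the time, the measured TCP pose, the force, the opening and the grip force at its end, in the units of the state.
- r.sense(): the state, without advancing time (a new reading comes with each control period).
- capture(name): name is "scene" or "top" or "wrist"; returns the picture (420x560x3 uint8, red, green, blue); there is no depth.
- camera_info(name): a dict with "fx", "fy", "cx", "cy" (pixels), "eye" and "rotation" of the camera in the world. Camera axes: x right, y up, looking along -z (the intrinsics and any distortion apply to the point x, -y, -z); pixel columns grow to the right and rows downward; lengths in m; the calibration is good to about 2 mm. A picture is of the moment at which its call begins: read the wrist's pose just before it. camera_info takes no time and is no camera call; for the wrist camera it gives the pose at the moment of the call.
- r.job_done(): hands the job in; it is judged then, once.
The state is a dict: "time": time; "joint_pos": joint angles; "dq": joint speeds; "effort": joint torques, N m; "ee_pos": TCP position; "orientation": TCP orientation; "wrist_force": force on the tool from outside, world axes, zero at the start; "ft_torque": the same for the moment, N m; "width": finger opening in m; "grasp_force": force on a finger pad.
Only numpy, scipy, OpenCV 4.12 (cv2) and the standard library are available. Lean on these libraries where they do the work, as an engineer would, in place of code of your own. Each camera call takes 0.05 s, during which the arm holds its last target. There are 200 camera calls.

## Working session

There is one attempt and no reset: what is moved stays moved. The work goes in short steps, Python scripts to look and compute and a tool call to move; the robot and the scene stay as the last step left them, time stands still between calls to the robot, and variables do not carry over. Pictures are saved under pics/ and viewed, at most 10 in all, crops included, and the job is handed in when it is done.

Besides the shell and the picture viewer there is one more tool, called after "Call:" as name([rows], argument=value, ...), one row to a line, values as JSON. arm_command: Moves the arm, as the interface text tells. Its arguments: {"type":"object","properties":{"steps":{"type":"array"},"force":{"type":"number"}},"required":["steps"]}

```bash
mkdir -p pics
python3 - <<'E'
from workcell import r,capture,camera_info
import cv2,numpy as np
a=capture("scene");b=capture("top")
for n,i in (("scene",a),("top",b)):
    cv2.imwrite(f"pics/{n}.png",i[:,:,::-1]); print(n,camera_info(n))
print(r.sense())
E
```

```text
scene {'fx': 383.99246220872215, 'fy': 383.99246220872215, 'cx': 278.96517376083534, 'cy': 209.84006655373042, 'eye': array([ 1.30028385, -0.24672196,  0.5552288 ]), 'rotation': array([[ 0.29659219, -0.49978773,  0.81378455],
       [ 0.95481107,  0.13804821, -0.26320812],
       [ 0.01920669,  0.85507597,  0.51814688]])}
top {'fx': 472.1326817381989, 'fy': 472.1326817381989, 'cx': 280.7463466647035, 'cy': 208.12070251504747, 'eye': array([0.40571458, 0.01576584, 1.12202175]), 'rotation': array([[-0.01346367,  0.98998398, -0.14053632],
       [-0.99969028, -0.0103851 ,  0.02261633],
       [ 0.02093032,  0.14079729,  0.98981718]])}
{'time': 0.1, 'joint_pos': array([ 1.09268516e+00,  5.27548758e-02,  1.40158174e+00,  4.58082436e-05,
        1.68855950e+00, -7.02698937e-02]), 'dq': array([-1.35641964e-03, -3.53563311e-03, -8.07718805e-04, -3.47125469e-04,
        1.88905648e-04,  2.54664887e-05]), 'effort': array([ 2.09374200e-03, -3.82580960e+01, -3.60984492e+01,  1.85302252e-05,
        4.80516785e-03,  3.91348897e-05]), 'ee_pos': array([0.20807056, 0.48174311, 0.23058745]), 'orientation': array([[-9.17981253e-01,  3.96623260e-01, -6.40115095e-04],
       [ 3.96623753e-01,  9.17980559e-01, -1.13636558e-03],
       [ 1.36904192e-04, -1.29704715e-03, -9.99999149e-01]]), 'wrist_force': array([ 0.34698576,  0.15009004, -0.18398912]), 'ft_torque': array([ 0.00922056, -0.04316534, -0.00411456]), 'grasp_force': 0.0, 'width': 0.0857822148866999}
```

View pics/top.png

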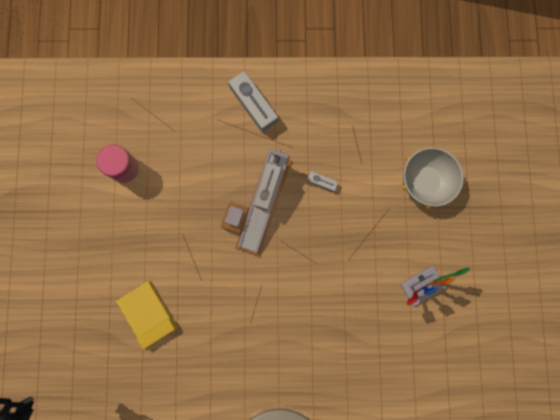

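View pics/scene.png

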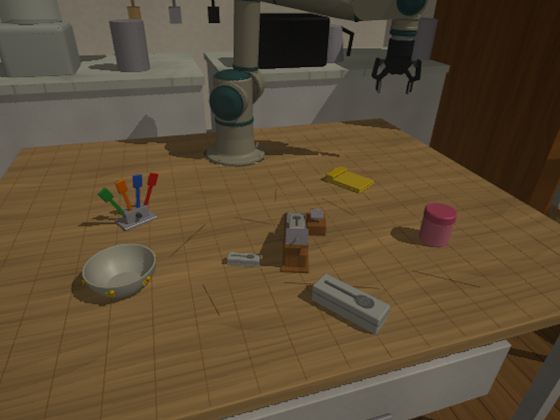

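Top view: the three look-alikes are a large case at (253,102), a small one at (323,182), and the middle-sized one at (268,185) in the dock chute. The one in the dock is meant, with the key pad at (235,216). Next I'll confirm this in an enlarged crop.

Run:
```python
import cv2
i=cv2.imread("pics/top.png")[145:260,210:350]
cv2.imwrite("pics/crop.png",cv2.resize(i,(700,575),interpolation=cv2.INTER_CUBIC))
```

```text
(no output)
```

View pics/crop.png

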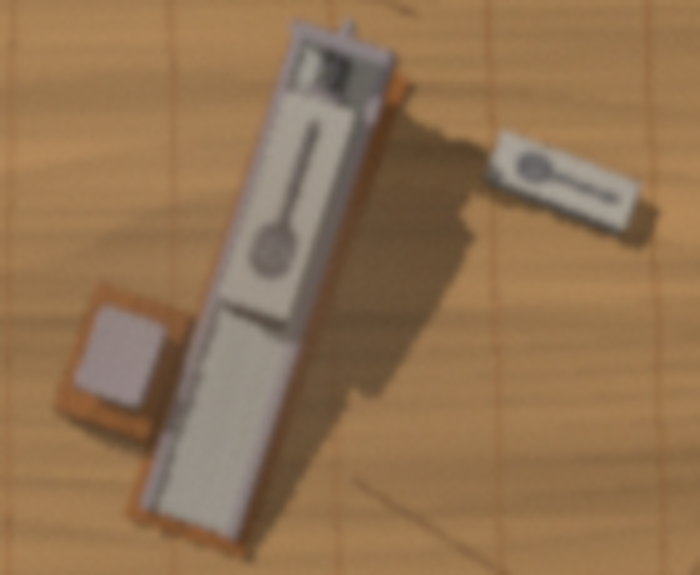

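The crop confirms it: the middle-sized case sits in the chute with the plunger at its high end. The key pad is at crop (120,355), and the low chute end is at (197,526). Next I'll fit the dock pose.

```bash
cat > h.py <<'E'
import numpy as np
from workcell import camera_info
def proj(P,n):
    c=camera_info(n); q=(np.asarray(P)-c["eye"])@c["rotation"]
    return np.c_[c["cx"]+c["fx"]*q[:,0]/-q[:,2], c["cy"]-c["fy"]*q[:,1]/-q[:,2]]
def d2w(p,D):
    x,y,t=p; c,s=np.cos(t),np.sin(t); D=np.asarray(D)
    return np.c_[x+c*D[:,0]-s*D[:,1], y+s*D[:,0]+c*D[:,1], D[:,2]]
E
python3 - <<'E'
from h import *
from scipy.optimize import least_squares
c,s=np.cos(np.radians(15)),np.sin(np.radians(15))
lid=lambda a,b:[.038+a*c-.028*s,b,.0408+.268*.038+a*s+.028*c]
D=[[-.035,.068,.048],[-.035,.036,.048],[-.075,.036,.048],[-.075,.068,.048],
 lid(.05,.017),lid(.05,-.017),lid(-.05,.017),lid(-.05,-.017),[-.115,0,.010]]
U=np.array([[98,305],[166,325],[140,408],[74,380],[285,92],[355,107],[222,298],[283,320],[197,526]],float)
U=(U+.5)/5-.5+[210,145]
f=least_squares(lambda p:(proj(d2w(p,D),"top")-U).ravel(),[.4,0,-.3],loss="soft_l1")
print(f.x,np.degrees(f.x[2])); print(np.round(f.fun.reshape(-1,2),1))
p=f.x
print("key,trap,mid",d2w(p,[[-.055,.052,.048],[-.055,0,.026],[-.055,.026,.039]]))
import cv2
i=cv2.imread("pics/scene.png"); k=4;x0,y0=250,190
i=cv2.resize(i[y0:y0+100,x0:x0+120],None,fx=6,fy=6,interpolation=cv2.INTER_CUBIC)
for q in (proj(d2w(p,D+[[-.055,0,.026]]),"scene")-[x0,y0]+.5)*6: cv2.circle(i,tuple(int(v) for v in q),3,(0,0,255),-1)
cv2.imwrite("pics/s2.png",i)
E
```

```text
[ 0.57684764  0.03223291 -0.32473106] -18.60571919477618
[[ 0.7 -0. ]
 [ 0.3  0.2]
 [-0.   0.1]
 [-0.1  1.4]
 [-0.3 -1.3]
 [ 0.2  0.4]
 [-0.9 -0.1]
 [ 1.2  0.1]
 [-1.2 -1. ]]
key,trap,mid [[0.54131293 0.09906318 0.048     ]
 [0.52472213 0.04978088 0.026     ]
 [0.53301753 0.07442203 0.039     ]]
```

View pics/s2.png

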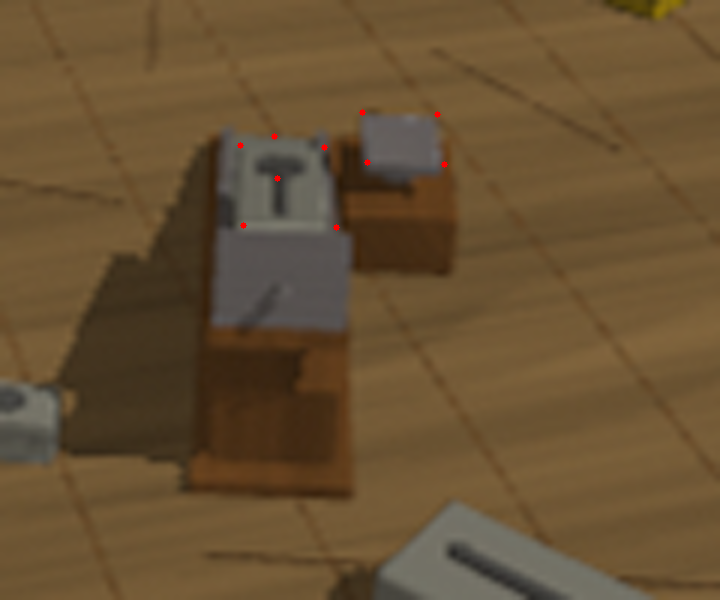

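The scene view agrees with the fit to about 1 px: predicted pad centre (403,138) against actual (402,144) in the 6x crop. I'll align, cross over at safe height, and set the opening to about 40 mm.

Call:
arm_command([
  [0, 0, 0, -0.107, -0.06],
  [-0.05, -0.032, 0, 0, -0.06],
  [-0.05, -0.032, 0, 0, -0.06],
  [-0.05, -0.032, 0, 0, -0.06],
  [-0.05, -0.032, 0, 0, -0.06],
  [-0.05, -0.032, 0, 0, -0.06],
  [-0.05, -0.032, 0, 0, -0.06],
  [-0.05, -0.032, 0, 0, -0.06],
  [-0.05, -0.032, 0, 0, -0.06],
  [-0.05, -0.032, 0, 0, -0.06],
  [-0.05, -0.032, 0, 0, -0.06],
  [-0.05, -0.032, 0, 0, -0.06],
])

```text
time: 1.3
ee_pos: [0.5365, 0.0732, 0.2309]
orientation: [[-0.948, 0.318, -0.001], [0.318, 0.948, 0.0], [0.001, -0.0, -1.0]]
wrist_force: [0.8, 0.8, 0.6]
width: 0.0402
grasp_force: 0.0
```

Call:
arm_command([
  [0, 0, 0, 0, -0.06],
  [0, 0, 0, 0, -0.06],
  [0, 0, 0, 0, -0.06],
])

```text
time: 1.6
ee_pos: [0.5353, 0.0758, 0.2311]
orientation: [[-0.948, 0.317, -0.001], [0.317, 0.948, 0.0], [0.001, 0.0, -1.0]]
wrist_force: [-0.6, 0.3, 0.2]
width: 0.04
grasp_force: 0.0
```

Call:
arm_command([
  [-0.0025, -0.003, 0.045, 0, -0.06],
  [0, 0, 0.045, 0, -0.06],
  [0, 0, 0.045, 0, -0.06],
  [0, 0, 0.045, 0, -0.06],
  [0, 0, 0, 0, -0.06],
  [0, 0, 0, 0, -0.06],
])

```text
time: 2.2
ee_pos: [0.5367, 0.0731, 0.0883]
orientation: [[-0.949, 0.317, 0.0], [0.317, 0.949, 0.0], [-0.0, 0.0, -1.0]]
wrist_force: [-0.5, -0.7, 1.0]
width: 0.0397
grasp_force: 0.0
```

Run:
```python
from h import *
from workcell import r,capture
import cv2
s=r.sense(); print(s["ee_pos"],s["wrist_force"],s["width"])
w=capture("wrist"); a=capture("scene")[150:270,230:390]
cv2.imwrite("pics/w1.png",w[:,:,::-1])
cv2.imwrite("pics/s3.png",cv2.resize(a[:,:,::-1],None,fx=5,fy=5,interpolation=cv2.INTER_CUBIC))
p=[.5778,.0322,-.3247]
print(proj(d2w(p,[[-.055,.052,.048],[-.055,0,.026],[-.035,.068,.048],[-.075,.036,.048]]),"wrist").round())
```

```text
[0.53670216 0.07309126 0.08831062] [-0.46492587 -0.70535209  1.04377353] 0.039741973170745445
[[325. 232.]
 [236. 218.]
 [351. 264.]
 [297. 197.]]
```

View pics/w1.png

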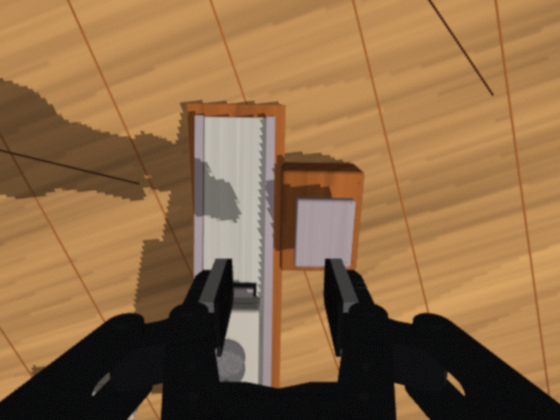

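View pics/s3.png

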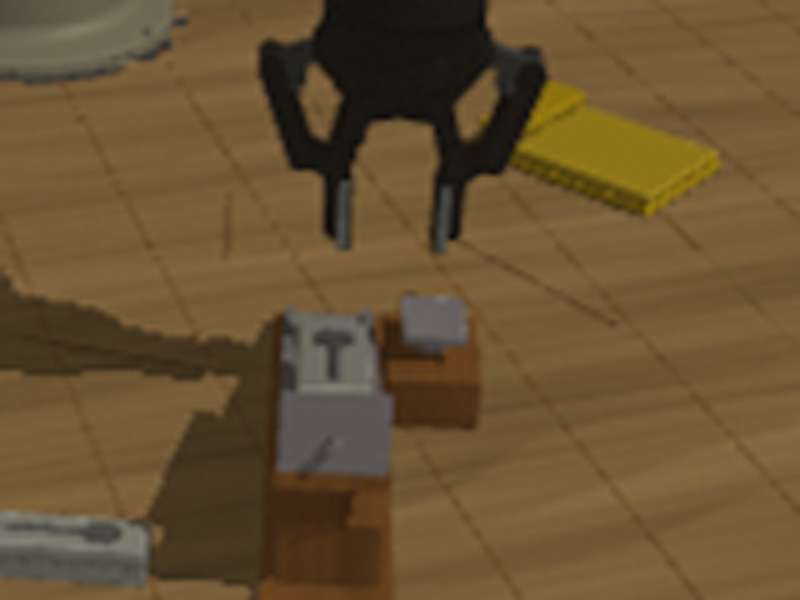

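The wrist view matches the prediction: pad centre at (325,233) against (325,232) predicted. The fingers straddle properly at (220,262) in the chute and (338,262) at the key. Now descending.

Call:
arm_command([
  [0, 0, 0.02, 0, -0.06],
  [0, 0, 0.019, 0, -0.06],
  [0, 0, 0, 0, -0.06],
  [0, 0, 0, 0, -0.06],
  [0, 0, 0, 0, -0.06],
])

```text
time: 2.8
ee_pos: [0.5375, 0.0722, 0.0571]
orientation: [[-0.948, 0.318, 0.002], [0.318, 0.948, 0.0], [-0.001, 0.001, -1.0]]
wrist_force: [0.1, -0.0, 0.4]
width: 0.0402
grasp_force: 0.0
```

Call:
arm_command([
  [0, 0, 0.005, 0, -0.06],
  [0, 0, 0.005, 0, -0.06],
  [0, 0, 0, 0, -0.06],
  [0, 0, 0, 0, -0.06],
  [0, 0, 0, 0, -0.06],
])

```text
time: 3.3
ee_pos: [0.5369, 0.0721, 0.0482]
orientation: [[-0.948, 0.318, 0.0], [0.318, 0.948, 0.0], [-0.0, 0.0, -1.0]]
wrist_force: [-0.5, 0.1, -1.0]
width: 0.0404
grasp_force: 0.0
```

Call:
arm_command([
  [0, 0, 0.0025, 0, -0.06],
  [0, 0, 0.0025, 0, -0.06],
  [0, 0, 0, 0, -0.06],
  [0, 0, 0, 0, -0.06],
  [0, 0, 0, 0, -0.06],
])

```text
time: 3.8
ee_pos: [0.5371, 0.0721, 0.0443]
orientation: [[-0.948, 0.318, 0.001], [0.318, 0.948, 0.0], [-0.001, 0.0, -1.0]]
wrist_force: [1.2, 0.2, 1.8]
width: 0.0403
grasp_force: 0.6
```

Call:
arm_command([
  [0, 0, 0.0025, 0, -0.06],
  [0, 0, 0.0025, 0, -0.06],
  [0, 0, 0, 0, -0.06],
  [0, 0, 0, 0, -0.06],
])

```text
time: 4.2
ee_pos: [0.537, 0.0721, 0.0403]
orientation: [[-0.948, 0.318, 0.0], [0.318, 0.948, 0.0], [-0.0, 0.0, -1.0]]
wrist_force: [0.0, 0.2, 3.4]
width: 0.0402
grasp_force: 1.9
```

Call:
arm_command([
  [0, 0, 0.003, 0, -0.06],
  [0, 0, 0.002, 0, -0.06],
  [0, 0, 0, 0, -0.06],
  [0, 0, 0, 0, -0.06],
])

```text
time: 4.6
ee_pos: [0.5372, 0.0722, 0.0373]
orientation: [[-0.948, 0.318, 0.001], [0.318, 0.948, 0.0], [-0.001, 0.0, -1.0]]
wrist_force: [-3.6, 0.2, 12.5]
width: 0.04
grasp_force: 6.1
```

Run:
```python
from workcell import r,capture
import cv2,numpy as np
print(np.mean([ (capture("top"),r.sense()["wrist_force"])[1] for _ in range(4)],0))
a=capture("scene")[170:250,260:350]; w=capture("wrist")[130:400,150:400]
b=np.hstack([cv2.resize(a,(400,356),interpolation=cv2.INTER_CUBIC),cv2.resize(w,(385,356))[:, :]])
cv2.imwrite("pics/s4.png",b[:,:,::-1])
```

```text
[-4.46407491  0.02809836 12.20341551]
```

View pics/s4.png

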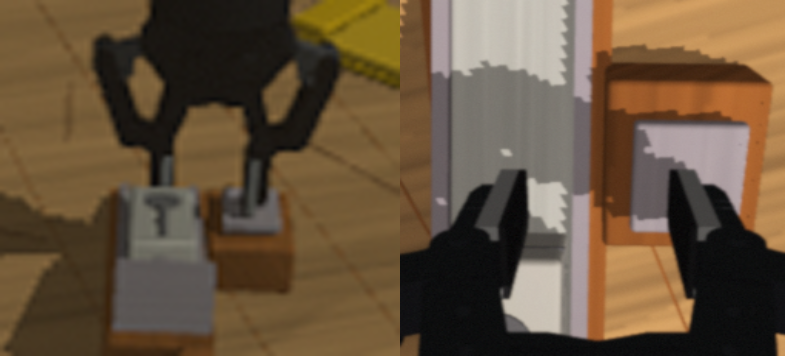

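Force rises to 12 N at TCP z 0.0373, so the key looks to be at its stop. The case nose edge is visible at crop (545,245). I'll measure where the case is with the calibration.

Run:
```python
from h import *
from workcell import r,capture
import cv2
s=r.sense(); print(s["ee_pos"],s["wrist_force"],s["ft_torque"],s["grasp_force"])
w=capture("wrist").copy(); p=[.5778,.0322,-.3247]
c,q=np.cos(np.radians(15)),np.sin(np.radians(15))
for x,col in ((.038,(255,0,0)),(.018,(0,255,0)),(0.004,(0,0,255))):
    P=[[x+a*c-.028*q,b,.0408+.268*x+a*q+.028*c] for a,b in((-.05,.017),(-.05,-.017),(.05,-.017),(.05,.017))]
    for n,im in(("wrist",w),):
        U=proj(d2w(p,P),n); print(x,U.round().tolist())
        cv2.line(im,tuple(int(v) for v in U[0]),tuple(int(v) for v in U[1]),col,1)
K=proj(d2w(p,[[-.035,.068,z] for z in(.048,.0415,.039)]+[[-.075,.036,z] for z in(.048,.0415,.039)]),"wrist");print(K.round(1).tolist())
cv2.imwrite("pics/w5.png",cv2.resize(w[180:400,160:400],None,fx=2.7,fy=2.7,interpolation=cv2.INTER_CUBIC)[:,:,::-1])
```

```text
[0.5371253  0.07221332 0.03730856] [-4.18891818 -0.16064881 11.39615045] [0.18391662 0.68774026 0.06745783] 6.098464185779449
0.038 [[258.0, 384.0], [173.0, 384.0], [175.0, 622.0], [258.0, 622.0]]
0.018 [[258.0, 334.0], [172.0, 333.0], [175.0, 574.0], [258.0, 574.0]]
0.004 [[258.0, 298.0], [172.0, 297.0], [174.0, 540.0], [258.0, 540.0]]
[[377.3, 321.4], [373.5, 312.6], [372.1, 309.5], [305.5, 235.0], [304.3, 229.1], [303.9, 227.0]]
```

View pics/w5.png

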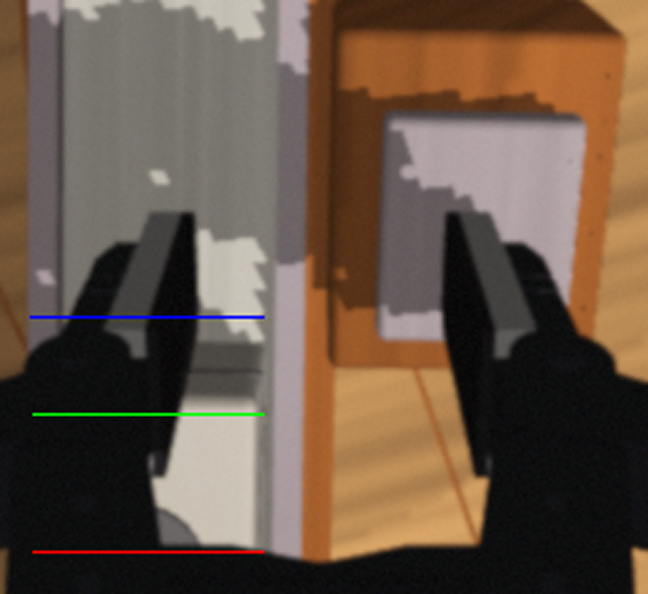

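The key is at its stop: the pad's far corner is at row 223 (pressed prediction 227, released 235), and the force is 11 N. The lid's nose edge at crop row 395 puts the case at x ≈ +0.015. That is exactly where contact with the finger (front face at dock x −0.040) would hold it. Handing in.

```bash
python3 -c "
from workcell import r
print(r.job_done())"
```

```text
the job is handed in; nothing more can be done
None
```

I handed the job in with the key held at its stop (about 11 N) and the case popped and resting against the other finger at about x = +15 mm; the hand-in returned no verdict, so success is judged only from my own camera and force readings.

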